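# Tighten the sprung clamp screw with the hex key

## Task

Take the red-handled hex key from its stand, feel for the hex socket of the sprung screw down in the slot of the blue clamp, and turn the screw clockwise, letting go and gripping the key afresh as needed, until it comes up against its stop and the jaw grips the aluminium part. Press only lightly: the sprung screw must not be pushed down hard to the bottom of its travel. Then put the key back upright, fully down in its stand, let it go, and leave the other things on the bench where they are.

Things in the scene. Friction and masses are not known exactly. Their poses are not given: they have to be found in the camera images.
- key_grip (a point): centre of the square red handle of the hex key (loose, about 160 g). The key's z axis runs from its tip up to its handle. The handle is 24 mm square (flats facing the key's own x and y) and 50 mm tall, from 60 to 110 mm above the tip (3 mm black cap on top); this point is 85 mm above the tip. A round steel ferrule, 21 mm wide, reaches down to 53 mm above the tip
- key_tip (a point): middle of the flat end of the hex key's steel shank; same axes as key_grip. The shank is a hexagon, 14 mm across flats, 16.2 mm across corners, two of its flats facing the key's +x and -x; the last 4 mm taper to 12.4 mm at the tip
- key_stand: grey block, 62 x 62 mm, 44 mm tall, fixed, origin at the centre of its underside, on the bench. The key stands upright at its centre in a square hole 18 mm wide and 34 mm deep (floor 10 mm above the bench), in which it can turn freely.
- stand_hole (a point): mouth of the stand's hole, 44 mm above the bench
- clamp_fixture: clamping fixture fixed to the bench, 162 x 106 mm, origin at the centre of its underside. On its -x side a blue hollow clamp body (78 x 100 mm, top 50 mm above the bench), beyond it towards +x the jaw, the aluminium part and a steel stop rail (37 mm tall).
- slot_centre (a point): middle of the slot in the blue cover, on its upper face, 50 mm above the bench; the fixture's axes. The slot is 42 mm long (along the fixture's y), 19 mm wide (x), through a 10 mm thick cover
- screw (a joint): turn of the screw in rad, growing clockwise seen from above; starts between 0.1 and 0.5, hard stop at 3.0. At value a two flats of the socket face along the fixture's x axis turned clockwise by a: the key fits with its x axis at that angle or any multiple of 60 degrees from it (about 8 degrees of play either way). Turning takes 0.08 to 0.15 N m; the screw stays where it is left
- screw_spring (a joint): how far the screw head is pressed down, in m, 0 at rest. It gives way on a spring: it begins to sink at about 1.5 N and takes 1.3 N per mm more; 6.5 mm (about 10 N) is too hard, 8 mm is the bottom. The socket and its face sink with it
- clamp_jaw: steel jaw plate, 8 x 50 x 20 mm, which the screw drives towards the fixture's +x by 1.5 mm per rad; origin at the middle of its lower back edge, on its back face, 14.5 mm above the bench
- part: loose aluminium part, 39 x 46 x 24 mm, lying on the fixture's base between jaw and stop rail with 4 mm of play, origin at the centre of its underside, 12 mm above the bench; the jaw pushes it against the rail and grips it from about 2.7 rad on
- brass_fitting: brass hose fitting, 23 x 50 x 31 mm, a bystander; origin under its centre
- ring_spanner: chrome combination spanner, 30 x 199 x 20 mm, a bystander; origin under its centre
- keyless_chuck: drill chuck standing upright, 43 mm wide, 50 mm tall, a bystander; origin under its centre
- face_centre (a point): point 14 mm straight below slot_centre (36 mm above the bench), level with the flat steel face of the screw head, which lies under the whole slot. The hex socket is in that face, on the slot's centre line, but anywhere up to 11 mm along y to either side of this point, which no reading tells: find it by touch. Socket: 15 mm across flats, 14 mm deep, 16 mm across flats in the top 1.5 mm

How it is judged:
On the way, in this order (a step that is already met when the one before it is completed fails the run):
1. the key is seated at least 10 mm deep in the screw's socket (z of key_tip in the frame of clamp_fixture below 0.026 m and y of key_tip in the frame of slot_centre between -0.014 and 0.014 m and x of key_tip in the frame of slot_centre between -0.004 and 0.004 m and angle between key_tip's own z axis and vertical below 0.2 rad), for 0.2 s.
2. the screw is turned up to its stop with the key in the socket, and the jaw grips the part (z of key_tip in the frame of clamp_fixture below 0.03 m and value of joint screw above 2.85 rad and contact force between clamp_jaw and part above 1 N), for 0.2 s.
At the end, for the whole second after the job is handed in: The screw stands within 0.18 rad of its stop (above 2.82 rad) and the jaw presses the part, which lies flat on the fixture's base, with more than 1 N; the key stands in its stand, tip within 4 mm of the hole's floor and 8 mm of its centre, upright within 0.15 rad, at rest and released (value of joint screw above 2.82 rad and contact force between clamp_jaw and part above 1 N and z of part in the frame of clamp_fixture below 0.014 m and horizontal distance between key_tip and stand_hole below 0.008 m and z of key_tip in the frame of key_stand below 0.014 m and angle between key_tip's own z axis and vertical below 0.15 rad and linear speed of hex_key below 0.02 m/s); the robot touches nothing.
It fails at once if the sprung screw is pressed down by more than 6.5 mm (about 10 N) (value of joint screw_spring above 0.0065 m).
It fails at once if the brass fitting, the spanner or the chuck is moved by more than 30 mm (distance of any of brass_fitting, ring_spanner, keyless_chuck from where it was at the start of the episode above 0.03 m).
It also fails if it takes over 67 s, if anything falls off the work surface, if the arm or the gripper's body presses on something with over 40 N, if the wrist force passes 120 N, or if a joint passes its speed limit or range.

## Robot

A 6-joint arm with a two-finger parallel gripper is mounted at the origin on a cart in front of the work surface, level with it; the furniture and walls round the work are solid. World frame = base frame: x ahead of the robot, y to its left, z up, the work surface at z = 0. Lengths are in m, angles in rad, forces in N, time in s.
With the tool pointing down it reaches from about 0.3 to 0.75 m from the base axis. Payload 8.5 kg.
Tool frame: the origin (TCP) lies at the very end of the fingers, on their centre line; the grasp point (between the pads) lies 19 mm behind it; z points along the fingers, y is the line along which they close (so a half turn about z gives the same grasp; the last joint's range is limited). The gripper opens to 85 mm and grips with 20 to 120 N. Pads are 22 mm wide; open, the fingers measure 114 mm over their backs; the gripper's body (76 mm by 85 mm) begins 54 mm behind the grasp point. The pads swing forward as they close: fully open they stand 13 mm farther back than shut.
Start: joints at [1.011, 0.381, 1.297, -0, 1.464, -0.215], TCP at [0.186, 0.518, 0.202] pointing down, gripper open.
Joint ranges: [-3.11, 3.11], [-0.89, 2.33], [0.22, 2.48], [-1.42, 4.56], [0.17, 2.85], [-2.88, 2.88]. Speed limits (rad/s): [2.39, 2.39, 3.14, 3.14, 3.14, 3.14].

## Interface

Orientations are given as a unit quaternion [w, x, y, z].
In Python, from cell import r, viewer gives the robot as it stands.
- The arm moves only by the tool send_rows, never from a script. Its argument "deltas" is a list that holds one entry, the list of rows, each a list of 7 numbers: the closure, from 0 (fully open) to 1 (shut), then the shift along the world's x, y, z in cm, then the turn, a rotation vector about the world's x, y, z in rad. In form: [[[fingers, tx, ty, tz, ax, ay, az], ...]]. A call has exactly 10 rows; each row is the pose to reach, as a shift and turn from the pose commanded when the call began; what a row does not reach only later rows make up. A row lasts 1/12 s, in which the tool goes at most 41.7 mm and 7.16 degrees, less where a joint would pass 70% of its speed; a pose out of reach is approached as far as the arm can. A call with a gripper value outside its range is refused whole. The fingers move at their own pace and stop on an object; "grip_force" is the grip in N (left out, the last holds). Time passes only in rows, so rows that repeat a pose let the fingers close, or fill a call up. It gives the time, the measured TCP pose, the force, the opening and the grip force at its end, in the units of the state.
- r.get_obs(): the state, without advancing time (a new reading comes with each control period).
- viewer.get_image(name): name is "scene" or "top" or "wrist"; returns the picture (400x640x3 uint8, blue, green, red); there is no depth.
- viewer.camera_model(name): a dict with "intrinsics" (3x3 intrinsics, pixels), "view" (4x4, takes a point from world to camera coordinates). Camera axes: x right, y up, looking along -z (the intrinsics and any distortion apply to the point x, -y, -z); pixel columns grow to the right and rows downward; lengths in m; the calibration is good to about 2 mm. A picture is of the moment at which its call begins: read the wrist's pose just before it. camera_model takes no time and is no camera call; for the wrist camera it gives the pose at the moment of the call.
- r.close_job(): hands the job in; it is judged then, once.
The state is a dict: "time_s": time; "qpos": joint angles; "dq": joint speeds; "joint_torque": joint torques, N m; "tool_pos": TCP position; "ee_rot": TCP orientation; "ft_force": force on the tool from outside, world axes, zero at the start; "moment": the same for the moment, N m; "finger_gap": finger opening in m; "gripper_force": force on a finger pad.
Only numpy, scipy, OpenCV 4.12 (cv2) and the standard library are available. Lean on these libraries where they do the work, as an engineer would, in place of code of your own. Each camera call takes 0.05 s, during which the arm holds its last target. There are 200 camera calls.

## Working session

There is one attempt and no reset: what is moved stays moved. The work goes in short steps, Python scripts to look and compute and a tool call to move; the robot and the scene stay as the last step left them, time stands still between calls to the robot, and variables do not carry over. Pictures are saved under pics/ and viewed, at most 10 in all, crops included, and the job is handed in when it is done.

Besides the shell and the picture viewer there is one more tool, called as name(argument=value, ...) on one line, values as JSON. send_rows: Moves the arm, as the interface text tells. Its arguments: {"type":"object","properties":{"deltas":{"type":"array"},"grip_force":{"type":"number"}},"required":["deltas"]}

```bash
mkdir -p pics
python3 - <<'E'
from cell import r, viewer
import cv2,numpy as np
for n in ("scene","top"):
    im=viewer.get_image(n); cv2.imwrite(f"pics/{n}0.png",im)
    m=viewer.camera_model(n); print(n,np.round(m["intrinsics"],1).tolist(),np.round(m["view"],4).tolist(),[k for k in m])
print(r.get_obs())
E
```

```text
scene [[434.0, 0.0, 315.6], [0.0, 434.0, 207.6], [0.0, 0.0, 1.0]] [[0.5793, -0.8151, 0.008, -0.2091], [0.5343, 0.3871, 0.7515, -0.348], [-0.6156, -0.4311, 0.6597, -0.6531], [0.0, 0.0, 0.0, 1.0]] ['intrinsics', 'view']
top [[438.7, 0.0, 325.8], [0.0, 438.7, 198.7], [0.0, 0.0, 1.0]] [[-0.0002, -1.0, 0.0014, 0.1072], [0.9701, 0.0001, 0.2426, -0.5247], [-0.2426, 0.0014, 0.9701, -0.8747], [0.0, 0.0, 0.0, 1.0]] ['intrinsics', 'view']
{'time_s': 0.1, 'qpos': array([ 1.01072023e+00,  3.81145940e-01,  1.29813666e+00, -2.21600320e-05,
        1.46361686e+00, -2.15342779e-01]), 'dq': array([-0.00058759, -0.00290372, -0.0030061 , -0.00014788,  0.00219201,
       -0.00092813]), 'joint_torque': array([ 3.39466118e-03, -4.49215508e+01, -2.31659603e+01, -1.77483171e-04,
        3.66380802e-03, -2.91974402e-05]), 'tool_pos': array([0.18574099, 0.51737567, 0.20128054]), 'ee_rot': array([-2.36832665e-04,  1.71513206e-01,  9.85181604e-01, -6.09068960e-04]), 'ft_force': array([-0.33955472,  0.46873893, -0.387162  ]), 'moment': array([-0.03291842, -0.03208411, -0.0532521 ]), 'gripper_force': 0.0, 'finger_gap': 0.08520813854369814}
```

View pics/top0.png

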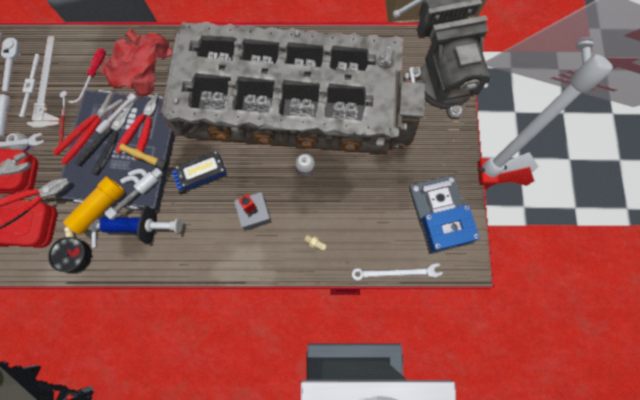

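View pics/scene0.png

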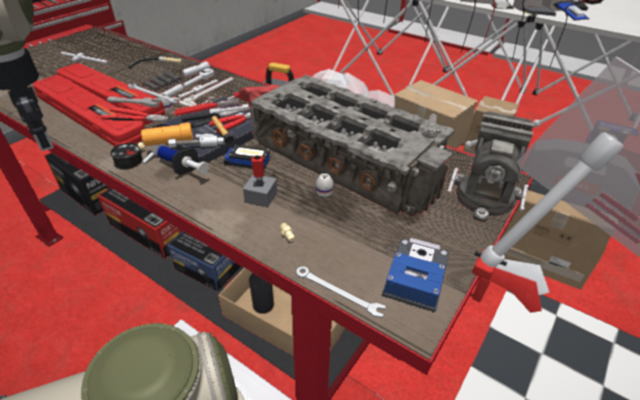

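The top view shows the stand at about (252,211) with the red handle at (248,205). The blue cover is at about (450,228) with its slot near (452,227), the fitting at (315,242), the spanner along row 272 and the chuck at (305,162). The scene view agrees: key at (258,170), slot at (416,273).

```bash
cat > h.py <<'E'
import numpy as np, cv2
from scipy.spatial.transform import Rotation as R
def cam(m):
    K=np.array(m["intrinsics"]);V=np.array(m["view"]);return K,V
def ray(m,uv):
    K,V=cam(m);d=np.linalg.inv(K)@[uv[0],uv[1],1.];d=np.array([d[0],-d[1],-d[2]])
    return -V[:3,:3].T@V[:3,3],V[:3,:3].T@d
def onz(m,uv,z):
    o,d=ray(m,uv);return o+d*(z-o[2])/d[2]
def proj(m,p):
    K,V=cam(m);c=V[:3,:3]@p+V[:3,3];q=K@[c[0],-c[1],-c[2]];return q[:2]/q[2]
def two(m1,a,m2,b):
    o1,d1=ray(m1,a);o2,d2=ray(m2,b);d1/=np.linalg.norm(d1);d2/=np.linalg.norm(d2)
    s=np.linalg.lstsq(np.c_[d1,-d2],o2-o1,rcond=None)[0];p,q=o1+s[0]*d1,o2+s[1]*d2
    return (p+q)/2,np.linalg.norm(p-q)
def tool(o):
    q=o["ee_rot"];return R.from_quat([q[1],q[2],q[3],q[0]])
E
python3 - <<'E'
from h import *
from cell import r,viewer
t=viewer.camera_model("top");s=viewer.camera_model("scene")
T=cv2.imread("pics/top0.png")
print("stand top",onz(t,(252,210),.044),"handle",onz(t,(248,204),.13),"slot",onz(t,(452,227),.05))
print("key two",two(t,(247,202),s,(258,157)),"slot2",two(t,(452,227),s,(416,273)))
print("fitting",onz(t,(315,242),.015),"chuck",onz(t,(305,162),.05), "sp",onz(t,(357,273),.01),onz(t,(436,271),.01))
# fine: blue cover contour
hsv=cv2.cvtColor(T,cv2.COLOR_BGR2HSV);m=cv2.inRange(hsv,(95,120,60),(125,255,255));m[:, :400]=0;m[:,500:]=0
c=max(cv2.findContours(m,cv2.RETR_EXTERNAL,cv2.CHAIN_APPROX_NONE)[0],key=cv2.contourArea);print(cv2.minAreaRect(c))
print(tool(r.get_obs()).as_matrix().round(2).tolist())
w=viewer.camera_model("wrist");V=np.array(w["view"]);print(-V[:3,:3].T@V[:3,3],V.round(2).tolist(),w["intrinsics"])
z=cv2.resize(T[160:290,220:500],None,fx=2.85,fy=2.85,interpolation=cv2.INTER_CUBIC);cv2.imwrite("pics/topz.png",z)
E
```

```text
stand top [0.50449249 0.267616   0.044     ] handle [0.49749328 0.26135007 0.13      ] slot [ 0.46590649 -0.16315214  0.05      ]
key two (array([0.5033303 , 0.2646651 , 0.12315192]), np.float64(0.0002821612523114164)) slot2 (array([ 0.46597793, -0.16335855,  0.0478808 ]), np.float64(0.0009870023190155584))
fitting [0.43876467 0.13087529 0.015     ] chuck [0.61238752 0.15330321 0.05      ] sp [0.37160264 0.039158   0.01      ] [ 0.37589594 -0.13317458  0.01      ]
((449.7635192871094, 227.5915985107422), (37.64304733276367, 50.88347244262695), 76.4295654296875)
[[-0.94, 0.34, -0.0], [0.34, 0.94, -0.0], [0.0, -0.0, -1.0]]
[0.11812682 0.54281004 0.37388413] [[0.34, 0.94, -0.0, -0.55], [-0.9, 0.32, -0.29, 0.04], [-0.27, 0.1, 0.96, -0.38], [0.0, 0.0, 0.0, 1.0]] [[346.80039786   0.         321.39612636]
 [  0.         346.80039786 197.52597411]
 [  0.           0.           1.        ]]
```

View pics/topz.png

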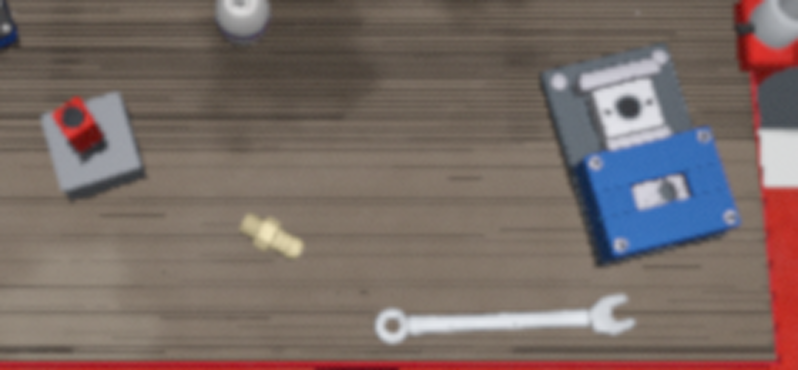

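The zoom shows the handle top at about (70,110), the stand and fixture both turned about +15°, and what may be the socket at the right (-y) end of the slot, near (668,188). I'll move above the key and look with the wrist camera.

send_rows(deltas=[[[0,31.7,-25.2,0,0,0,0.65],[0,31.7,-25.2,0,0,0,0.65],[0,31.7,-25.2,0,0,0,0.65],[0,31.7,-25.2,0,0,0,0.65],[0,31.7,-25.2,0,0,0,0.65],[0,31.7,-25.2,0,0,0,0.65],[0,31.7,-25.2,0,0,0,0.65],[0,31.7,-25.2,0,0,0,0.65],[0,31.7,-25.2,0,0,0,0.65],[0,31.7,-25.2,0,0,0,0.65]]])

```text
time_s: 0.93
tool_pos: [0.4961, 0.2703, 0.2016]
ee_rot: [-0.0, -0.152, 0.988, -0.0]
ft_force: [0.7, 1.3, 0.8]
finger_gap: 0.0853
gripper_force: 0.0
```

Run:
```python
from h import *
from cell import r,viewer
o=r.get_obs();w=viewer.camera_model("wrist");im=viewer.get_image("wrist");cv2.imwrite("pics/w1.png",im)
print(o["time_s"],o["tool_pos"],o["qpos"].round(3),tool(o).as_matrix().round(3).tolist(),o["dq"].round(3),o["ft_force"])
np.save("w1.npy",w["view"])
print([proj(w,np.array(p)) for p in ([.503,.265,.12],[.504,.267,.044],o["tool_pos"])])
```

```text
0.9333 [0.49605651 0.27032107 0.20159251] [ 0.289  0.407  1.255  0.     1.48  -1.586] [[-0.954, -0.3, -0.001], [-0.3, 0.954, -0.0], [0.001, 0.0, -1.0]] [-0.765  0.32  -0.516  0.002  0.191 -0.761] [0.67135207 1.34598928 0.7675839 ]
[array([311.82729527, 198.62770026]), array([315.54888891, 177.65170791]), array([321.06510331, 233.65683483])]
```

View pics/w1.png

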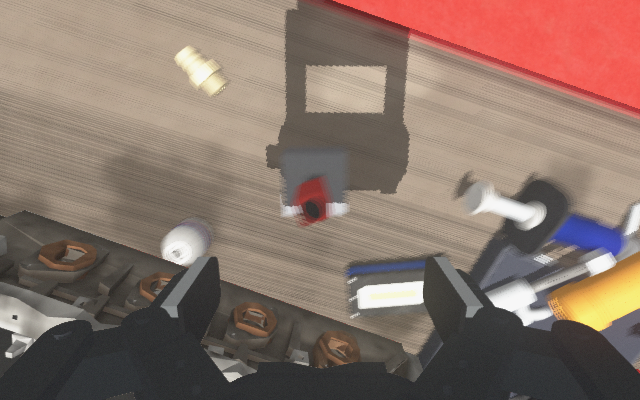

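The picture (motion-blurred) shows the stand at (315,175) and the red handle at (312,203). The handle looks turned relative to the stand. I'll take a sharper, enlarged crop.

Run:
```python
from h import *
from cell import r,viewer
for i in range(3): viewer.get_image("wrist")
o=r.get_obs();w=viewer.camera_model("wrist");im=viewer.get_image("wrist")
print(o["time_s"],o["tool_pos"],tool(o).as_matrix().round(3).tolist(),o["dq"].round(3))
c=cv2.resize(im[130:250,250:390],None,fx=5,fy=5,interpolation=cv2.INTER_CUBIC);cv2.imwrite("pics/w2.png",c);cv2.imwrite("pics/w2full.png",im);np.save("w2.npy",w["view"])
```

```text
1.1333 [0.49522044 0.27123784 0.20113212] [[-0.954, -0.299, -0.001], [-0.299, 0.954, -0.0], [0.001, 0.0, -1.0]] [ 0.046 -0.019  0.015  0.004 -0.001  0.004]
```

View pics/w2.png

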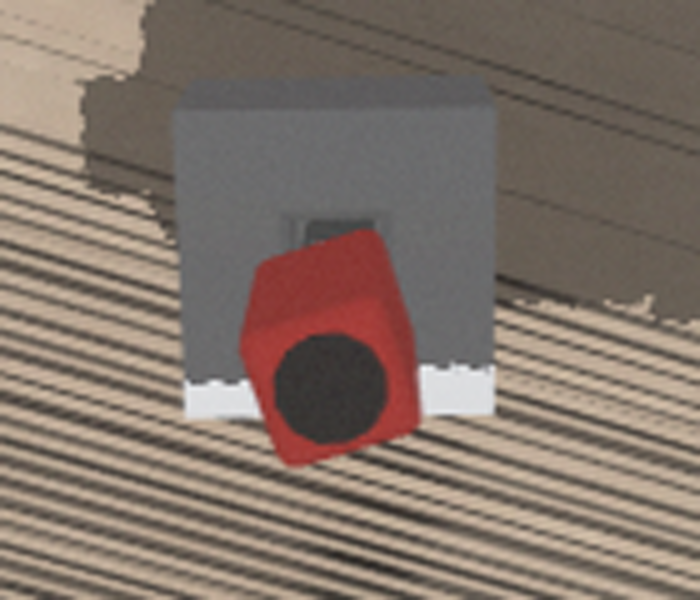

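The crop shows the stand square-on (top corners (175,105) to (495,415)). The handle's top corners are at (240,335), (385,297), (420,428) and (290,467), with the cap centre at (330,388), so the handle is turned about 17° anticlockwise from the stand.

Run:
```python
from h import *
from cell import r,viewer
w=viewer.camera_model("wrist");w["view"]=np.load("w2.npy")
f=lambda u,z:onz(w,(250+(u[0]+.5)/5-.5,130+(u[1]+.5)/5-.5),z)
S=[f(u,.044) for u in [(175,105),(495,105),(495,415),(185,417)]]
print("stand",np.mean(S,0),[np.linalg.norm(S[i]-S[i-1]) for i in range(4)],[np.degrees(np.arctan2(*(S[i]-S[i-1])[1::-1])) for i in range(4)])
H=[f(u,.119) for u in [(240,340),(385,297),(420,428),(290,467)]]
print("handle",np.mean(H,0),f((330,388),.12),[np.linalg.norm(H[i]-H[i-1]) for i in range(4)],[np.degrees(np.arctan2(*(H[i]-H[i-1])[1::-1])) for i in range(4)])
```

```text
stand [0.50714462 0.27075672 0.044     ] [np.float64(0.0629449379071102), np.float64(0.061051490587818655), np.float64(0.06253630267390647), np.float64(0.062347498753001336)] [np.float64(-162.5891812524873), np.float64(107.31425295923273), np.float64(18.597637709451003), np.float64(-72.29588433352093)]
handle [0.50717671 0.27107322 0.119     ] [0.50768408 0.27064043 0.12      ] [np.float64(0.02206515422068595), np.float64(0.023233583660556317), np.float64(0.021842895584487088), np.float64(0.021323161894334124)] [np.float64(-143.00237614927167), np.float64(124.41057175291773), np.float64(32.00820765108138), np.float64(-55.00104788425558)]
```

Stand centre is (0.507, 0.271) with yaw 17.5°. The handle stands right over it, yaw about 34.7°, and both sizes match what was given. I'll align and descend.

send_rows(deltas=[[[0,1.2,-0.05,0,0,0,0.3],[0,1.2,-0.05,0,0,0,0.3],[0,1.2,-0.05,0,0,0,0.3],[0,1.2,-0.05,-3,0,0,0.3],[0,1.2,-0.05,-6,0,0,0.3],[0,1.2,-0.05,-9,0,0,0.3],[0,1.2,-0.05,-11,0,0,0.3],[0,1.2,-0.05,-12.5,0,0,0.3],[0,1.2,-0.05,-12.5,0,0,0.3],[0,1.2,-0.05,-12.5,0,0,0.3]]])

```text
time_s: 2.02
tool_pos: [0.506, 0.2724, 0.077]
ee_rot: [-0.0, -0.299, 0.954, 0.0]
ft_force: [-0.1, -0.0, 0.4]
finger_gap: 0.0854
gripper_force: 0.0
```

send_rows(deltas=[[[1,0,0,0,0,0,0],[1,0,0,0,0,0,0],[1,0,0,0,0,0,0],[1,0,0,0,0,0,0],[1,0,0,0,0,0,0],[1,0,0,0,0,0,0],[1,0,0,0,0,0,0],[1,0,0,0,0,0,0],[1,0,0,0,0,0,0],[1,0,0,0,0,0,0]]], grip_force=60)

```text
time_s: 2.85
tool_pos: [0.5073, 0.2716, 0.0775]
ee_rot: [0.001, -0.298, 0.955, -0.0]
ft_force: [0.8, 0.3, 5.5]
finger_gap: 0.0227
gripper_force: 60.5
```

Run:
```python
from h import *
from cell import r,viewer
o=r.get_obs();print(o["time_s"],o["tool_pos"],o["qpos"].round(3),o["ft_force"],o["moment"],o["finger_gap"],tool(o).as_matrix().round(3).tolist())
```

```text
2.85 [0.50733328 0.27162372 0.07748205] [ 0.286  0.539  1.414 -0.     1.187 -1.89 ] [0.8443407  0.32867083 5.54753444] [ 0.01556677  0.02595183 -0.00319941] 0.022689229760474272 [[-0.822, -0.569, 0.001], [-0.569, 0.822, 0.0], [-0.001, -0.0, -1.0]]
```

The key is gripped, with its tip 67.5 mm below the TCP. Next I lift, then travel to a viewing pose by the slot.

send_rows(deltas=[[[1,0,0,3,0,0,0],[1,0,0,6,0,0,0],[1,0,0,9,0,0,0],[1,0,-3,11,0,0,0],[1,0,-6,11,0,0,0],[1,0,-10,11,0,0,0],[1,0,-14,11,0,0,0],[1,0,-18,11,0,0,0],[1,0.4,-22,11,0,0,0],[1,0.8,-26,11,0,0,0]]])

```text
time_s: 3.68
tool_pos: [0.5142, 0.0097, 0.1865]
ee_rot: [-0.0, -0.298, 0.955, 0.0]
ft_force: [1.9, 0.4, -2.1]
finger_gap: 0.022
gripper_force: 59.7
```

send_rows(deltas=[[[1,0,-4,0,0,0,0],[1,0,-8,0,0,0,0],[1,0,-11,0,0,0,0],[1,0,-13,0,0,0,0],[1,0,-14,0,0,0,0],[1,0,-14,0,0,0,0],[1,0,-14,0,0,0,0],[1,0,-14,0,0,0,0],[1,0,-14,0,0,0,0],[1,0,-14,0,0,0,0]]])

```text
time_s: 4.52
tool_pos: [0.515, -0.1273, 0.1869]
ee_rot: [0.0, -0.299, 0.954, 0.0]
ft_force: [0.4, -0.3, -1.3]
finger_gap: 0.0222
gripper_force: 59.7
```

Run:
```python
from h import *
from cell import r,viewer
o=r.get_obs();w=viewer.camera_model("wrist");im=viewer.get_image("wrist")
print(o["time_s"],o["tool_pos"],o["qpos"].round(3),o["ft_force"],o["finger_gap"],o["dq"].round(3))
cv2.imwrite("pics/w3full.png",im);np.save("w3.npy",w["view"])
print([proj(w,np.array(p)) for p in ([.466,-.163,.05],o["tool_pos"],o["tool_pos"]-[0,0,.0675])])
cv2.imwrite("pics/w3.png",cv2.resize(im[80:330,200:440],None,fx=2.4,fy=2.4,interpolation=cv2.INTER_CUBIC))
```

```text
4.5167 [ 0.51495046 -0.12729678  0.1869124 ] [-0.466  0.358  1.378  0.     1.406 -2.643] [ 0.40299048 -0.29236289 -1.32087725] 0.022151855816802523 [-0.004 -0.    -0.001 -0.     0.    -0.003]
[array([319.92766874, 107.38135404]), array([321.74795741, 233.67638064]), array([321.66786174, 197.55695238])]
```

View pics/w3.png

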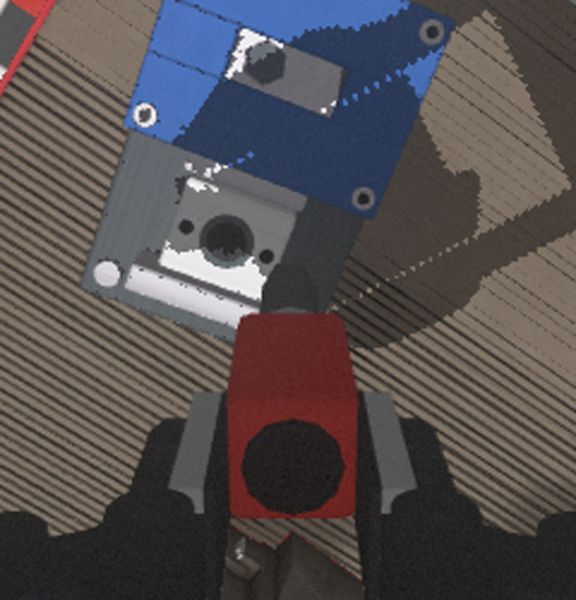

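The key is held squarely. The slot runs from about (240,45) to (340,100), with the dark hex socket at about (265,62), near the slot's -y end. The shank shows at (290,285). I'll enlarge the slot and the shank side by side.

Run:
```python
from h import *
im=cv2.imread("pics/w3full.png")
a=cv2.resize(im[85:135,285:350],None,fx=6,fy=6,interpolation=cv2.INTER_CUBIC)
b=cv2.resize(im[180:230,295:350],None,fx=6,fy=6,interpolation=cv2.INTER_CUBIC)
b=np.clip(b.astype(float)*2.2,0,255).astype(np.uint8)
c=np.hstack([a,b]);cv2.imwrite("pics/w3z.png",c)
```

```text
(no output)
```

View pics/w3z.png

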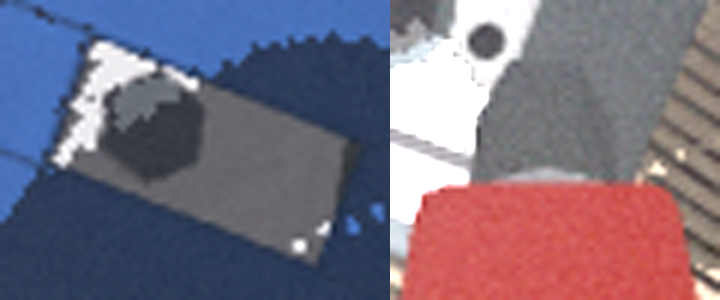

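The socket shows as a hexagon centred at about (155,128) in the left crop, pointed top and bottom, so its flats face along tool y. The shank's end (right crop) looks like a trapezoid with a flat side towards the camera (520 to 580 at the top, slanting down at both sides). I'll check this numerically and work out the positions.

Run:
```python
from h import *
from cell import viewer
im=cv2.imread("pics/w3full.png");g=cv2.cvtColor(im,cv2.COLOR_BGR2GRAY)
print("cols 304..338");
for y in range(186,214): print(y,*g[y,304:339])
w=viewer.camera_model("wrist");w["view"]=np.load("w3.npy")
f=lambda u,z:onz(w,(285+(u[0]+.5)/6-.5,85+(u[1]+.5)/6-.5),z)
H=[f(u,.036) for u in [(150,75),(203,105),(203,147),(150,182),(106,160),(105,105)]]
print("socket",(np.max(H,0)+np.min(H,0))/2,f((154,127),.036))
C=[f(u,.05) for u in [(95,35),(358,145),(318,265),(52,160)]]
print("slot",np.mean(C,0),[np.linalg.norm(C[i]-C[i-1]).round(4) for i in range(4)],[np.degrees(np.arctan2(*(C[i]-C[i-1])[1::-1])).round(1) for i in range(4)])
for i in range(6): d=H[i]-H[i-1];print(np.linalg.norm(d).round(4),np.degrees(np.arctan2(d[1],d[0])).round(1)%60)
```

```text
cols 304..338
186 90 116 115 110 42 42 45 40 42 46 99 120 111 89 57 60 60 59 60 58 60 61 59 62 56 59 56 57 59 57 57 58 58 54 61
187 235 231 116 112 44 43 45 42 43 53 101 118 109 67 56 60 61 58 57 60 57 56 54 58 55 57 53 58 59 57 61 57 53 54 56
188 231 126 117 112 73 42 43 43 42 65 116 113 103 62 59 58 58 59 56 56 56 56 58 52 55 57 58 59 56 60 60 55 56 55 55
189 231 118 116 120 112 73 55 47 79 116 116 107 88 57 60 58 61 58 58 58 58 58 55 59 58 60 58 58 56 58 56 58 55 60 55
190 234 233 230 116 115 116 115 114 117 116 96 53 51 56 55 54 56 53 56 52 53 56 55 57 60 55 56 55 57 58 55 57 60 55 56
191 235 234 234 229 115 115 116 118 115 114 56 55 51 54 54 54 53 54 53 53 54 55 48 57 57 56 57 55 56 58 56 55 56 57 55
192 235 234 235 230 115 116 117 118 114 86 53 53 56 49 51 55 51 55 54 52 49 52 53 54 58 58 60 58 58 56 56 56 56 57 57
193 235 236 235 231 117 115 115 113 94 51 51 53 54 55 52 53 55 53 54 53 55 52 50 48 55 56 57 54 58 58 58 56 55 54 56
194 234 233 234 235 230 118 118 114 68 54 56 55 53 53 50 53 54 55 50 54 49 53 53 50 51 57 57 58 59 58 56 59 55 57 56
195 235 236 234 233 233 233 228 9
[... 1818 characters left out ...]
61 56 60 59 59 56 59 59 59 59 61 57 58 55 58 56 57 58 53 55 54 54 57 56 55
212 56 57 60 57 59 59 59 59 57 58 60 57 56 57 57 61 58 58 60 58 57 59 57 61 54 55 56 55 52 58 50 57 57 54 58
213 58 60 60 60 57 56 57 59 61 60 60 59 61 56 57 57 59 53 56 55 55 55 57 58 54 60 57 55 53 53 54 58 60 54 59
socket [ 0.47090152 -0.17080412  0.036     ] [ 0.47025469 -0.17074415  0.036     ]
slot [ 0.46822051 -0.16243709  0.05      ] [np.float64(0.0184), np.float64(0.0406), np.float64(0.0179), np.float64(0.0414)] [np.float64(-166.0), np.float64(102.8), np.float64(16.7), np.float64(-76.4)]
0.008 37.19999999999999
0.009 36.099999999999994
0.0061 34.6
0.0095 37.3
0.0074 38.599999999999994
0.008 34.900000000000006
```

The trapezoid outline and the face boundary at column 326 say a flat faces tool x, so the key's flats are at 34.7° mod 60. The socket's flats are at about 6° mod 60 (a ≈ 0.14). The socket is at (0.4703, -0.1708), which puts it on the slot line, 8.7 mm to the -y side. I'll go above it, turning the key by -0.50 rad.

send_rows(deltas=[[[1,-2,-2,0,0,0,-0.12],[1,-4.47,-4.35,0,0,0,-0.24],[1,-4.47,-4.35,0,0,0,-0.36],[1,-4.47,-4.35,0,0,0,-0.5],[1,-4.47,-4.35,-3,0,0,-0.5],[1,-4.47,-4.35,-5.5,0,0,-0.5],[1,-4.47,-4.35,-5.95,0,0,-0.5],[1,-4.47,-4.35,-5.95,0,0,-0.5],[1,-4.47,-4.35,-5.95,0,0,-0.5],[1,-4.47,-4.35,-5.95,0,0,-0.5]]])

```text
time_s: 5.4
tool_pos: [0.471, -0.1723, 0.1288]
ee_rot: [0.001, -0.053, 0.999, -0.001]
ft_force: [-0.7, 0.7, -1.6]
finger_gap: 0.022
gripper_force: 59.7
```

Run:
```python
from h import *
from cell import r,viewer
o=r.get_obs();w=viewer.camera_model("wrist");im=viewer.get_image("wrist")
M=tool(o).as_matrix();print(o["time_s"],o["tool_pos"],o["qpos"].round(3),o["ft_force"],np.degrees(np.arctan2(M[1,1],M[0,1])))
print([proj(w,np.array(p)) for p in ([.4703,-.1708,.05],o["tool_pos"]-[0,0,.0675])])
cv2.imwrite("pics/w4full.png",im);np.save("w4.npy",w["view"])
cv2.imwrite("pics/w4.png",cv2.resize(im[130:230,260:380],None,fx=6,fy=6,interpolation=cv2.INTER_CUBIC))
```

```text
5.4 [ 0.47100528 -0.17231458  0.1288077 ] [-0.587  0.365  1.552 -0.     1.222 -2.264] [-0.65486866  0.68415139 -1.61155954] 96.04952110672714
[array([323.14253709, 192.45139323]), array([321.00143753, 197.47337134])]
```

View pics/w4.png

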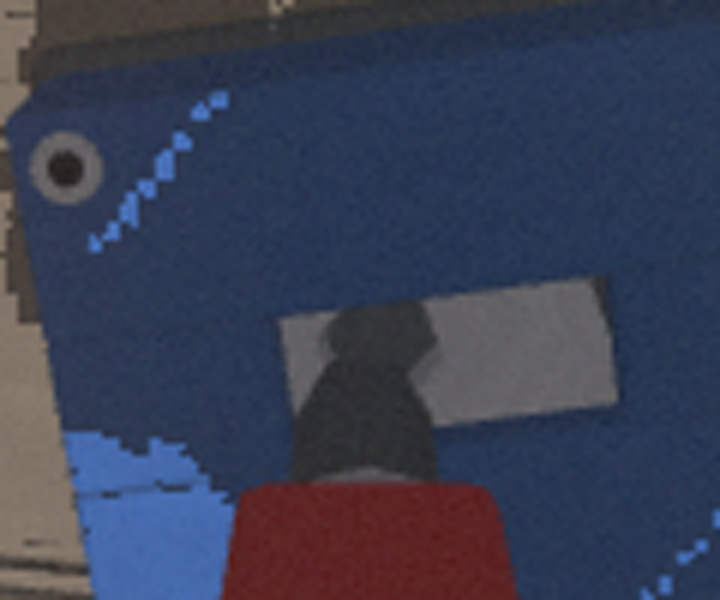

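The picture shows the shank tip at (366,365), just over the socket hexagon (325 to 437, centre about (381,340)). The 14 px offset matches the arm's remaining 1.5 mm of settling. I'll probe down gently.

send_rows(deltas=[[[1,0,0,0,0,0,0],[1,0,0,-0.3,0,0,0],[1,0,0,-0.7,0,0,0],[1,0,0,-1.1,0,0,0],[1,0,0,-1.5,0,0,0],[1,0,0,-1.9,0,0,0],[1,0,0,-2.2,0,0,0],[1,0,0,-2.4,0,0,0],[1,0,0,-2.5,0,0,0],[1,0,0,-2.6,0,0,0]]])

```text
time_s: 6.28
tool_pos: [0.4703, -0.172, 0.1013]
ee_rot: [0.0, -0.053, 0.999, 0.0]
ft_force: [0.8, 1.1, 0.2]
finger_gap: 0.0224
gripper_force: 60.0
```

```bash
cat > o.py <<'E'
from h import *
from cell import r
o=r.get_obs();M=tool(o).as_matrix();print(o["time_s"],o["tool_pos"].round(4),"tip",(o["tool_pos"][2]-.0675).round(4),o["qpos"].round(3),o["ft_force"].round(2),o["moment"].round(2),np.degrees(np.arctan2(M[1,1],M[0,1])),o["finger_gap"].round(4))
E
python3 o.py
```

```text
Traceback (most recent call last):
  File "o.py", line 3, in <module>
    o=r.get_obs();M=tool(o).as_matrix();print(o["time_s"],o["tool_pos"].round(4),"tip",(o["tool_pos"][2]-.0675).round(4),o["qpos"].round(3),o["ft_force"].round(2),o["moment"].round(2),np.degrees(np.arctan2(M[1,1],M[0,1])),o["finger_gap"].round(4))
                                                                                                                                                                                                                              ^^^^^^^^^^^^^^^^^^^^^
AttributeError: 'float' object has no attribute 'round'
```

send_rows(deltas=[[[1,0,0.05,0,0,0,0],[1,0,0.1,0,0,0,0],[1,0,0.1,-0.05,0,0,0],[1,0,0.1,-0.1,0,0,0],[1,0,0.1,-0.15,0,0,0],[1,0,0.1,-0.2,0,0,0],[1,0,0.1,-0.2,0,0,0],[1,0,0.1,-0.2,0,0,0],[1,0,0.1,-0.2,0,0,0],[1,0,0.1,-0.2,0,0,0]]])

```text
time_s: 7.12
tool_pos: [0.4702, -0.171, 0.0993]
ee_rot: [0.0, -0.053, 0.999, -0.0]
ft_force: [0.6, 0.2, -1.0]
finger_gap: 0.0221
gripper_force: 59.8
```

```bash
sed -i 's/o\["finger_gap"\].round(4)/o["finger_gap"]/' o.py; python3 o.py
```

```text
7.1167 [ 0.4702 -0.171   0.0993] tip 0.0318 [-0.586  0.4    1.596 -0.     1.146 -2.262] [ 0.65  0.16 -0.98] [-0.02 -0.05 -0.01] 96.02918638537184 0.022111554956465555
```

No force with the tip 4 mm below the face, so the key is entering the socket. I'll continue down.

send_rows(deltas=[[[1,0,0,-0.1,0,0,0],[1,0,0,-0.2,0,0,0],[1,0,0,-0.3,0,0,0],[1,0,0,-0.4,0,0,0],[1,0,0,-0.5,0,0,0],[1,0,0,-0.6,0,0,0],[1,0,0,-0.7,0,0,0],[1,0,0,-0.8,0,0,0],[1,0,0,-0.8,0,0,0],[1,0,0,-0.8,0,0,0]]])

```text
time_s: 7.95
tool_pos: [0.4701, -0.1708, 0.0911]
ee_rot: [-0.0, -0.053, 0.999, 0.0]
ft_force: [1.0, 2.0, -2.6]
finger_gap: 0.0223
gripper_force: 59.7
```

```bash
python3 o.py
```

```text
7.95 [ 0.4701 -0.1708  0.0911] tip 0.0236 [-0.586  0.411  1.607  0.     1.125 -2.262] [ 1.03  2.01 -2.6 ] [ 0.49 -0.4   0.  ] 96.02576165201828 0.022300830617995922
```

The tip is at 23.6 mm, so the key is seated. Now I turn it clockwise.

send_rows(deltas=[[[1,0,0,0,0,0,-0.08],[1,0,0,0,0,0,-0.18],[1,0,0,0,0,0,-0.28],[1,0,0,0,0,0,-0.38],[1,0,0,0,0,0,-0.48],[1,0,0,0,0,0,-0.58],[1,0,0,0,0,0,-0.68],[1,0,0,0,0,0,-0.78],[1,0,0,0,0,0,-0.88],[1,0,0,0,0,0,-0.98]]])

```text
time_s: 8.78
tool_pos: [0.4705, -0.1714, 0.0913]
ee_rot: [0.001, 0.426, 0.905, -0.0]
ft_force: [1.8, -0.7, -3.6]
finger_gap: 0.0219
gripper_force: 59.6
```

```bash
python3 o.py
```

```text
8.7833 [ 0.4705 -0.1714  0.0913] tip 0.0238 [-5.860e-01  4.110e-01  1.606e+00 -1.000e-03  1.124e+00 -1.277e+00] [ 1.76 -0.66 -3.56] [-0.02 -0.54  0.11] 39.609767738685946 0.021933159905488255
```

Moment z is 0.11 N m, so the screw is turning.

send_rows(deltas=[[[1,0,0,0,0,0,-0.1],[1,0,0,0,0,0,-0.2],[1,0,0,0,0,0,-0.3],[1,0,0,0,0,0,-0.4],[1,0,0,0,0,0,-0.5],[1,0,0,0,0,0,-0.6],[1,0,0,0,0,0,-0.7],[1,0,0,0,0,0,-0.8],[1,0,0,0,0,0,-0.9],[1,0,0,0,0,0,-1.0]]])

```text
time_s: 9.62
tool_pos: [0.4702, -0.1719, 0.0913]
ee_rot: [0.001, 0.807, 0.59, -0.001]
ft_force: [0.0, -2.7, -1.5]
finger_gap: 0.0225
gripper_force: 59.6
```

```bash
python3 o.py
```

```text
9.6167 [ 0.4702 -0.1719  0.0913] tip 0.0238 [-0.586  0.411  1.606 -0.002  1.124 -0.277] [ 0.04 -2.68 -1.5 ] [-0.54 -0.07  0.12] -17.67607253922941 0.02247850129865936
```

send_rows(deltas=[[[1,0,0,0,0,0,-0.1],[1,0,0,0,0,0,-0.2],[1,0,0,0,0,0,-0.3],[1,0,0,0,0,0,-0.4],[1,0,0,0,0,0,-0.5],[1,0,0,0,0,0,-0.6],[1,0,0,0,0,0,-0.68],[1,0,0,0,0,0,-0.74],[1,0,0,0,0,0,-0.8],[1,0,0,0,0,0,-0.8]]])

```text
time_s: 10.45
tool_pos: [0.4699, -0.1718, 0.0913]
ee_rot: [0.001, 0.973, 0.23, -0.001]
ft_force: [-1.9, -2.1, -1.8]
finger_gap: 0.0227
gripper_force: 59.8
```

```bash
python3 o.py
```

```text
10.45 [ 0.4699 -0.1718  0.0913] tip 0.0238 [-0.587  0.41   1.606 -0.002  1.125  0.52 ] [-1.95 -2.05 -1.8 ] [-0.78  0.3   0.06] -63.35268928319157 0.02267701324545852
```

send_rows(deltas=[[[1,0,0,0,0,0,-0.03],[1,0,0,0,0,0,-0.06],[1,0,0,0,0,0,-0.09],[1,0,0,0,0,0,-0.12],[1,0,0,0,0,0,-0.15],[1,0,0,0,0,0,-0.17],[1,0,0,0,0,0,-0.19],[1,0,0,0,0,0,-0.2],[1,0,0,0,0,0,-0.2],[1,0,0,0,0,0,-0.2]]])

```text
time_s: 11.28
tool_pos: [0.4701, -0.1714, 0.0913]
ee_rot: [0.0, 0.991, 0.133, -0.0]
ft_force: [-2.9, -4.8, -1.8]
finger_gap: 0.022
gripper_force: 59.8
```

```bash
python3 o.py
```

```text
11.2833 [ 0.4701 -0.1714  0.0913] tip 0.0238 [-5.860e-01  4.100e-01  1.606e+00 -1.000e-03  1.125e+00  7.170e-01] [-2.89 -4.76 -1.83] [-1.22  0.64  0.12] -74.66328156772664 0.021975782470016563
```

send_rows(deltas=[[[1,0,0,0,0,0,-0.03],[1,0,0,0,0,0,-0.06],[1,0,0,0,0,0,-0.09],[1,0,0,0,0,0,-0.12],[1,0,0,0,0,0,-0.14],[1,0,0,0,0,0,-0.15],[1,0,0,0,0,0,-0.15],[1,0,0,0,0,0,-0.15],[1,0,0,0,0,0,-0.15],[1,0,0,0,0,0,-0.15]]])

```text
time_s: 12.12
tool_pos: [0.47, -0.1714, 0.0913]
ee_rot: [0.0, 0.998, 0.059, -0.0]
ft_force: [-3.6, -4.3, -1.6]
finger_gap: 0.0225
gripper_force: 59.8
```

```bash
python3 o.py
```

```text
12.1167 [ 0.47   -0.1714  0.0913] tip 0.0238 [-5.860e-01  4.100e-01  1.606e+00 -1.000e-03  1.125e+00  8.670e-01] [-3.56 -4.34 -1.58] [-1.22  0.73  0.15] -83.24505594148798 0.02247058743171599
```

send_rows(deltas=[[[1,0,0,0,0,0,-0.03],[1,0,0,0,0,0,-0.06],[1,0,0,0,0,0,-0.09],[1,0,0,0,0,0,-0.12],[1,0,0,0,0,0,-0.14],[1,0,0,0,0,0,-0.15],[1,0,0,0,0,0,-0.15],[1,0,0,0,0,0,-0.15],[1,0,0,0,0,0,-0.15],[1,0,0,0,0,0,-0.15]]])

```text
time_s: 12.95
tool_pos: [0.4698, -0.1713, 0.0913]
ee_rot: [0.0, 1.0, -0.016, -0.0]
ft_force: [-3.5, -5.0, -1.1]
finger_gap: 0.0224
gripper_force: 59.8
```

```bash
python3 o.py
python3 - <<'E'
from h import *
from cell import r,viewer
im=viewer.get_image("wrist");cv2.imwrite("pics/w5.png",cv2.resize(im[100:320,200:440],None,fx=2.5,fy=2.5,interpolation=cv2.INTER_CUBIC));cv2.imwrite("pics/w5full.png",im);np.save("w5.npy",viewer.camera_model("wrist")["view"])
E
```

```text
12.95 [ 0.4698 -0.1713  0.0913] tip 0.0238 [-5.860e-01  4.100e-01  1.607e+00 -1.000e-03  1.125e+00  1.017e+00] [-3.47 -4.95 -1.07] [-1.26  0.76  0.12] -91.83587814955217 0.02244763492364568
```

View pics/w5.png

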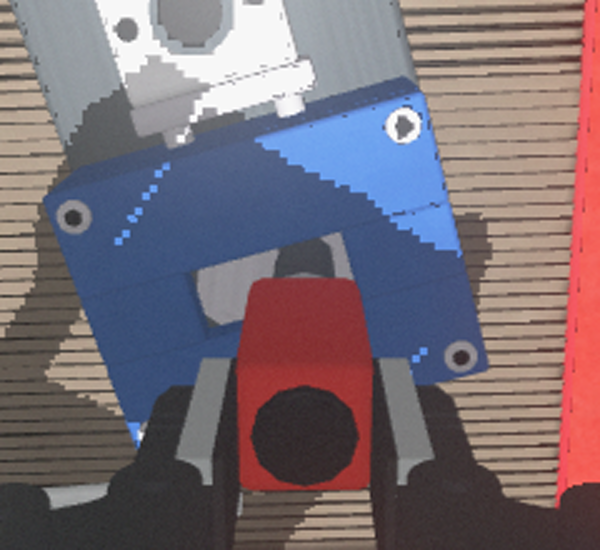

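The handle is still square in the fingers (cap at (305,437)) and the shank is in the socket at (303,255). The jaw is close to the part. The torque doesn't show a hard stop yet, so I'll turn a bit further.

send_rows(deltas=[[[1,0,0,0,0,0,-0.03],[1,0,0,0,0,0,-0.06],[1,0,0,0,0,0,-0.09],[1,0,0,0,0,0,-0.12],[1,0,0,0,0,0,-0.14],[1,0,0,0,0,0,-0.15],[1,0,0,0,0,0,-0.15],[1,0,0,0,0,0,-0.15],[1,0,0,0,0,0,-0.15],[1,0,0,0,0,0,-0.15]]])

```text
time_s: 13.83
tool_pos: [0.4697, -0.1713, 0.0913]
ee_rot: [0.0, 0.996, -0.091, -0.001]
ft_force: [-3.5, -4.6, -0.5]
finger_gap: 0.0221
gripper_force: 59.9
```

```bash
python3 o.py
python3 - <<'E'
from h import *
from cell import r,viewer
o=r.get_obs();print(o["joint_torque"])
# jaw/part: compare top view now with the start
t=viewer.get_image("top");cv2.imwrite("pics/top1.png",t)
im=viewer.get_image("wrist");cv2.imwrite("pics/w6full.png",im);np.save("w6.npy",viewer.camera_model("wrist")["view"])
E
```

```text
13.8333 [ 0.4697 -0.1713  0.0913] tip 0.0238 [-5.860e-01  4.100e-01  1.607e+00 -1.000e-03  1.125e+00  1.167e+00] [-3.48 -4.62 -0.54] [-1.17  0.96  0.14] -100.43534248576928 0.022125926244006014
[  2.62611486 -42.33330131 -19.08958912   1.85405083  -0.14305341
   0.12482206]
```

Run:
```python
from h import *
for n in ("w3full","w4full","w5full","w6full"):
    im=cv2.imread(f"pics/{n}.png");h=cv2.cvtColor(im,cv2.COLOR_BGR2HSV)
    m=(cv2.inRange(h,(0,120,40),(8,255,255))|cv2.inRange(h,(172,120,40),(180,255,255)));m[:,:270]=0;m[:,375:]=0;m[:180]=0
    out=[]
    for c in (300,310,320,330,340):
        ys=np.nonzero(m[:,c])[0];out.append((int(ys.min()),int(ys.max())))
    L=[(y,int(np.nonzero(m[y])[0].min()),int(np.nonzero(m[y])[0].max())) for y in (215,225,235,250,270,285)]
    print(n,out,L)
```

```text
w3full [(213, 295), (211, 295), (211, 302), (211, 295), (211, 295)] [(215, 300, 342), (225, 298, 345), (235, 296, 346), (250, 295, 348), (270, 295, 348), (285, 295, 347)]
w4full [(212, 295), (211, 295), (211, 295), (211, 295), (212, 295)] [(215, 300, 342), (225, 298, 344), (235, 296, 346), (250, 295, 348), (270, 295, 348), (285, 296, 347)]
w5full [(215, 328), (211, 365), (212, 367), (211, 366), (212, 364)] [(215, 300, 342), (225, 298, 344), (235, 296, 346), (250, 295, 348), (270, 295, 348), (285, 296, 347)]
w6full [(216, 333), (211, 331), (212, 330), (211, 329), (212, 332)] [(215, 301, 342), (225, 298, 344), (235, 296, 346), (250, 295, 348), (270, 295, 348), (285, 296, 347)]
```

The handle hasn't moved in the grip. I'll check how far the jaw and part moved by rectifying the views before and after onto the fixture plane at jaw-top height.

Run:
```python
from h import *
from cell import viewer
w=viewer.camera_model("wrist");a=np.radians(14)
ex=np.array([np.cos(a),np.sin(a),0]);ey=np.array([-np.sin(a),np.cos(a),0]);o=np.array([.4682,-.1624,.0355])
P=lambda X,Y:o+ex*X+ey*Y
q=[(0.02,.035),(.105,.035),(.105,-.035),(.02,-.035)];s=4.5e3
dst=np.float32([((.035-y)*s,(.105-x)*s) for x,y in q]);out=[]
for n in ("3","6"):
    w["view"]=np.load(f"w{n}.npy");src=np.float32([proj(w,P(*p)) for p in q]);print(src.round(0).tolist())
    out.append(cv2.warpPerspective(cv2.imread(f"pics/w{n}full.png"),cv2.getPerspectiveTransform(src,dst),(315,383),flags=cv2.INTER_CUBIC))
cv2.imwrite("pics/rect.png",np.hstack(out))
```

```text
[[347.0, 144.0], [315.0, 224.0], [248.0, 200.0], [275.0, 116.0]]
[[252.0, 204.0], [189.0, 87.0], [289.0, 36.0], [345.0, 163.0]]
```

View pics/rect.png

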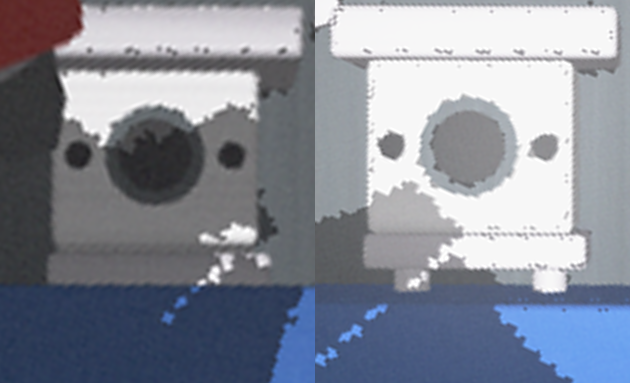

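In the rectified pair (before on the left, now on the right), the part's far edge moved from row 72 to 61 with the rail edge at about 57. The jaw moved from rows 247–283 to 233–268, about 3 mm. It's close to gripping, so I'll measure the gaps exactly.

```bash
cat > prof.py <<'E'
import sys
from h import *
from cell import viewer
w=viewer.camera_model("wrist");a=np.radians(14)
ex=np.array([np.cos(a),np.sin(a),0]);ey=np.array([-np.sin(a),np.cos(a),0]);o=np.array([.4682,-.1624,.0355])
for n in sys.argv[1:]:
    w["view"]=np.load(f"w{n}.npy");g=cv2.cvtColor(cv2.imread(f"pics/w{n}full.png"),cv2.COLOR_BGR2GRAY).astype(np.float32)
    for Y0,Y1 in ((.014,.018),(-.018,-.014)):
        X=np.arange(.098,.040,-.0005);acc=0
        for Y in np.linspace(Y0,Y1,5):
            uv=np.float32([proj(w,o+ex*x+ey*Y) for x in X]);acc=acc+cv2.remap(g,uv[None,:,0],uv[None,:,1],cv2.INTER_LINEAR)[0]
        p=(acc/5).astype(int);print(n,Y0,"far .098-.086:",*p[:25]," near .062-.040:",*p[72:])
E
python3 prof.py 3 5 6
```

```text
3 0.014 far .098-.086: 180 192 202 213 218 219 219 207 186 171 154 125 99 89 88 90 101 139 190 222 232 235 233 232 231  near .062-.040: 116 115 116 116 117 118 118 118 118 118 118 119 118 118 118 118 117 115 115 114 113 111 105 100 98 95 92 93 97 99 99 99 101 102 102 101 101 101 101 97 85 68 58 56
3 -0.018 far .098-.086: 216 218 219 220 220 221 222 220 208 188 162 131 103 90 87 89 98 135 188 223 233 235 234 233 231  near .062-.040: 116 116 117 118 118 118 117 117 118 119 119 119 124 138 158 177 197 220 220 200 186 180 153 116 101 104 119 143 160 160 153 154 159 157 138 118 111 111 111 108 91 71 59 58
5 0.014 far .098-.086: 247 247 247 247 247 247 247 246 232 221 230 197 170 228 246 246 247 247 247 247 247 247 247 247 247  near .062-.040: 184 181 182 182 182 182 182 181 180 181 181 180 178 176 174 169 165 155 149 154 156 157 157 157 156 156 155 154 153 152 151 150 146 142 141 143 143 149 162 165 165 158 139 118
5 -0.018 far .098-.086: 247 247 247 247 247 247 247 247 244 241 238 211 166 216 246 246 247 247 247 247 247 247 247 247 247  near .062-.040: 247 247 247 247 247 247 247 247 247 247 247 247 247 247 247 244 242 230 200 230 246 246 247 247 247 247 247 247 247 247 246 235 208 212 228 241 242 242 242 242 242 242 241 210
6 0.014 far .098-.086: 246 246 246 246 246 246 246 245 226 233 230 193 169 228 246 246 247 247 247 247 247 247 247 247 247  near .062-.040: 179 180 180 179 180 180 180 181 180 179 179 179 176 174 172 168 163 154 148 152 154 155 154 154 154 154 154 153 151 150 150 148 144 140 139 139 137 139 146 150 154 156 138 120
6 -0.018 far .098-.086: 247 247 247 247 247 247 247 246 238 234 236 206 169 211 246 247 247 247 247 247 247 247 247 247 247  near .062-.040: 247 247 247 247 247 247 247 247 247 247 247 247 247 247 247 244 242 229 198 229 245 246 247 247 247 247 247 247 247 247 246 236 211 213 222 239 239 240 240 240 240 240 231 197
```

Now both seams (part to rail at x=0.092, jaw to part at 0.053) are single thin lines. They haven't moved over the last 0.15 rad, so the part is gripped and the screw is at its stop. I'll back off slightly within the play and lift out.

send_rows(deltas=[[[1,0,0,0,0,0,0.04],[1,-0.01,-0.02,0,0,0,0.08],[1,-0.03,-0.04,0,0,0,0.12],[1,-0.03,-0.04,0,0,0,0.12],[1,-0.03,-0.04,0.3,0,0,0.12],[1,-0.03,-0.04,0.7,0,0,0.12],[1,-0.03,-0.04,1.2,0,0,0.12],[1,-0.03,-0.04,1.8,0,0,0.12],[1,-0.03,-0.04,2.4,0,0,0.12],[1,-0.03,-0.04,3.0,0,0,0.12]]])

```text
time_s: 14.77
tool_pos: [0.4702, -0.171, 0.1223]
ee_rot: [-0.0, 0.999, -0.032, 0.001]
ft_force: [0.6, -0.8, -1.3]
finger_gap: 0.0221
gripper_force: 62.6
```

```bash
python3 o.py
python3 - <<'E'
from h import *
from cell import r,viewer
im=viewer.get_image("wrist");cv2.imwrite("pics/w7full.png",im);np.save("w7.npy",viewer.camera_model("wrist")["view"])
E
python3 prof.py 7
```

```text
14.7667 [ 0.4702 -0.171   0.1223] tip 0.0548 [-5.860e-01  3.720e-01  1.564e+00  1.000e-03  1.206e+00  1.047e+00] [ 0.57 -0.8  -1.29] [-0.05 -0.01 -0.01] -93.6319067447361 0.02205633413183933
7 0.014 far .098-.086: 247 247 246 246 246 246 245 228 229 223 185 181 232 246 246 247 247 247 247 247 247 247 247 247 247  near .062-.040: 178 178 177 177 178 178 178 178 177 176 177 176 173 171 168 162 155 147 149 153 155 155 154 153 153 153 151 150 149 149 148 145 140 138 138 140 141 146 152 158 175 175 164 128
7 -0.018 far .098-.086: 247 247 247 247 247 247 247 237 235 231 194 177 227 246 247 247 247 247 247 247 247 247 247 247 247  near .062-.040: 247 247 247 247 247 247 247 247 247 247 247 247 247 246 245 245 234 202 217 242 246 247 247 247 247 247 247 247 247 247 245 226 215 221 232 237 237 236 237 238 237 237 229 184
```

Still gripped and free of force. I'll check the screw's angle by looking at the bare socket from a viewing pose, numerically.

send_rows(deltas=[[[1,0,0,2,0,0,0],[1,0,0,5,0,0,0],[1,-2,0,6.5,0,0,0],[1,-4,0,6.5,0,0,0],[1,-6,0,6.5,0,0,0],[1,-6,0,6.5,0,0,0],[1,-6,0,6.5,0,0,0],[1,-6,0,6.5,0,0,0],[1,-6,0,6.5,0,0,0],[1,-6,0,6.5,0,0,0]]])

```text
time_s: 15.65
tool_pos: [0.4104, -0.1714, 0.1862]
ee_rot: [-0.0, 1.0, -0.031, 0.0]
ft_force: [0.3, 0.4, -2.5]
finger_gap: 0.0223
gripper_force: 62.6
```

Run:
```python
from h import *
from cell import r,viewer
o=r.get_obs();w=viewer.camera_model("wrist");im=viewer.get_image("wrist");cv2.imwrite("pics/w8full.png",im);np.save("w8.npy",w["view"])
print(o["tool_pos"])
w3=dict(w);w3["view"]=np.load("w3.npy")
def rect(w,im):
    S=8e3;q=[(-.012,-.012),(.012,-.012),(.012,.012),(-.012,.012)];c=np.array([.4703,-.1708,.036])
    src=np.float32([proj(w,c+[x,y,0]) for x,y in q]);dst=np.float32([((x+.012)*S,(y+.012)*S) for x,y in q])
    return cv2.warpPerspective(im,cv2.getPerspectiveTransform(src,dst),(192,192),flags=cv2.INTER_CUBIC)
for n,ww,i in (("3",w3,cv2.imread("pics/w3full.png")),("8",w,im)):
    g=rect(ww,i);g=cv2.cvtColor(g,cv2.COLOR_BGR2GRAY)
    print(n);
    for y in range(4,192,8): print(*["%3d"%g[y,x] for x in range(4,192,8)])
```

```text
[ 0.41041522 -0.17137315  0.18620527]
3
110 110 109 113 100 144 236 237 214 228 238 231 224 210 197 231 180  77  81  62  69  65  83  89
109 109 110 111  80 177 246 238 241 238 237 239 236 205 188 242 202 105 115 117  95  84 102  76
109 109 110 108  84 183 240 238 239 237 238 237 231 196 229 238 208 214 230 225 207 229 244 205
111 111 111 103  85 241 238 238 238 249 222 155 114 180 232 236 244 238 236 244 237 232 244 241
110 111 114  80  78 228 238 243 235 204  77  65  70  82 182 228 244 240 239 239 151 111 123 142
109 110 113  70 133 255 232 191 136 120 115 115 104  71  72 116 162 169 215 255 171 100 101  97
109 112 110  89 214 241 181  85 106 110 110 114 113  91  74  67  79  79  86 159 100 103 103  95
108 113 105  60 130 127 110 102 110 109 110 110 107 112 111  59  57  60  67  91 105 101 105  84
112 113  91 126 140  74 114 108 109 110 108 109 115 111  97  70  60  59  66  89 103 103 103  77
111 111  97 186 163 116 110 111 112 112 111  88  64  58  55  59  59  59  64  88 105 103 107  61
111 114  79 208 186 123 113 118  92  96 104  95  56  60  60  57  60  59  62  87  99 104  90  56
116 
[... 2849 characters left out ...]
 155 219 248 219 113 151 156
101 201 252 247 247 247 241 181 136 157 156 158 154 155 153 152 148 156 242 247 219 118 155 157
 99 210 253 247 247 249 249 239 163 139 140 140 142 155 158 163 135 190 249 254 211 133 158 155
156 255 246 244 246 231 247 225 210 159 210 223 218 247 228 231 236 248 229 219 156 109 160 155
147 249 244 241 245 231 247 236 242 240 246 247 249 248 250 251 246 251 193 137 125 145 156 155
193 255 247 248 247 249 247 248 247 247 247 247 247 247 247 247 247 255 194 120 132 156 154 156
255 246 247 247 247 247 247 247 247 247 247 247 247 247 247 247 247 253 202 120 136 154 155 156
248 247 247 247 247 247 247 247 247 247 247 247 247 247 248 247 247 252 197 112 147 153 156 155
```

Run:
```python
from h import *
from cell import r,viewer
w=viewer.camera_model("wrist");w["view"]=np.load("w8.npy");im=cv2.imread("pics/w8full.png")
S=8e3;q=[(-.012,-.012),(.012,-.012),(.012,.012),(-.012,.012)];c=np.array([.4703,-.1708,.036])
src=np.float32([proj(w,c+[x,y,0]) for x,y in q]);dst=np.float32([((x+.012)*S,(y+.012)*S) for x,y in q])
g=cv2.cvtColor(cv2.warpPerspective(im,cv2.getPerspectiveTransform(src,dst),(192,192),flags=cv2.INTER_CUBIC),cv2.COLOR_BGR2GRAY)
m=(g<200).astype(np.uint8);m=cv2.morphologyEx(m,cv2.MORPH_OPEN,np.ones((25,25),np.uint8))
n,l,st,ce=cv2.connectedComponentsWithStats(m);k=l[95,100];k=k or 1;print(st[k],ce[k])
C=max(cv2.findContours((l==k).astype(np.uint8),cv2.RETR_EXTERNAL,cv2.CHAIN_APPROX_NONE)[0],key=cv2.contourArea)
H=cv2.approxPolyDP(cv2.convexHull(C),6,True)[:,0];print(H.tolist())
# radius to 200-crossing per direction (world angle: col=x,row=y)
cx,cy=100,95;th=np.radians(np.arange(0,360,3));R_=[]
for t in th:
    rr=np.arange(40,80,.5);v=cv2.remap(g,np.float32(cx+rr*np.cos(t))[None],np.float32(cy+rr*np.sin(t))[None],cv2.INTER_LINEAR)[0]
    b=np.nonzero(v>200)[0];R_.append(rr[b[0]] if len(b) else 80)
R_=np.array(R_);print(R_.astype(int).tolist())
P=np.c_[cx+R_*np.cos(th),cy+R_*np.sin(th)];
from scipy.optimize import least_squares
def f(p):
    d=P-p[:2];n=np.radians(p[2]+60*np.arange(6));return np.max(d@np.array([np.cos(n),np.sin(n)]),1)-p[3]
for a0 in (0,20,40):
    s=least_squares(f,[cx,cy,a0,60],loss="soft_l1",f_scale=2);print("normal",s.x[2]%60,"AF mm",2*s.x[3]/8,"centre",(s.x[:2]-96)/8,s.cost)
```

```text
[   38    34   125   120 11993] [100.15008755  94.21487534]
[[137, 34], [162, 81], [162, 105], [139, 150], [69, 153], [38, 108], [49, 57], [63, 40]]
[71, 80, 80, 80, 59, 58, 58, 58, 58, 59, 60, 61, 60, 59, 61, 63, 64, 66, 67, 67, 66, 64, 63, 62, 61, 60, 59, 58, 58, 58, 59, 60, 60, 60, 60, 62, 68, 69, 70, 68, 65, 64, 64, 63, 62, 61, 62, 61, 60, 60, 60, 60, 59, 59, 60, 61, 64, 65, 65, 65, 65, 65, 65, 64, 62, 60, 60, 61, 60, 60, 61, 62, 64, 64, 63, 64, 65, 65, 66, 67, 66, 63, 61, 60, 59, 58, 58, 58, 57, 57, 57, 59, 61, 63, 63, 64, 65, 67, 68, 70, 72, 71, 68, 65, 61, 60, 60, 61, 62, 62, 62, 62, 61, 61, 61, 62, 64, 68, 70, 70]
normal 26.265168540885664 AF mm 14.960265326028452 centre [ 0.53394913 -0.16637703] 199.12037258432912
normal 26.265167688315326 AF mm 14.960265320538404 centre [ 0.53394913 -0.16637702] 199.12037258434037
normal 26.26516979526057 AF mm 14.960265334216382 centre [ 0.53394915 -0.16637703] 199.1203725843225
```

The socket's flats are at 26° mod 60, which makes the screw about 2.93 rad (±0.05), consistent with the 3.0 stop. Now I take the key back to the stand.

send_rows(deltas=[[[1,0.5,2,0,0,0,0.06],[1,1.4,6,0,0,0,0.15],[1,2.2,10,0,0,0,0.24],[1,3.1,14,0,0,0,0.33],[1,4,18,0,0,0,0.42],[1,4.8,22,0,0,0,0.51],[1,5.7,26,0,0,0,0.6],[1,6.6,30,0,0,0,0.667],[1,7.5,34,0,0,0,0.667],[1,8.3,38,0,0,0,0.667]]])

```text
time_s: 16.53
tool_pos: [0.4931, 0.2111, 0.1861]
ee_rot: [-0.0, 0.955, 0.298, -0.0]
ft_force: [1.3, -0.8, -1.1]
finger_gap: 0.0225
gripper_force: 62.6
```

send_rows(deltas=[[[1,0.7,3,0,0,0,0],[1,1.2,5,0,0,0,0],[1,1.4,6.2,0,0,0,0],[1,1.4,6.2,-2,0,0,0],[1,1.4,6.2,-4,0,0,0],[1,1.4,6.2,-5.5,0,0,0],[1,1.4,6.2,-6.5,0,0,0],[1,1.4,6.2,-6.5,0,0,0],[1,1.4,6.2,-6.5,0,0,0],[1,1.4,6.2,-6.5,0,0,0]]])

```text
time_s: 17.37
tool_pos: [0.5075, 0.2706, 0.1224]
ee_rot: [0.0, 0.955, 0.297, 0.001]
ft_force: [0.1, 0.5, -1.9]
finger_gap: 0.0221
gripper_force: 62.6
```

```bash
python3 o.py
```

```text
17.3667 [0.5075 0.2706 0.1224] tip 0.0549 [ 0.284  0.49   1.356 -0.     1.294  1.251] [ 0.06  0.46 -1.95] [-0.06 -0.04 -0.02] -55.4235918408244 0.022144413145273052
```

send_rows(deltas=[[[1,0,0,-0.4,0,0,0],[1,0,0,-0.8,0,0,0],[1,0,0,-1.2,0,0,0],[1,0,0,-1.6,0,0,0],[1,0,0,-2.0,0,0,0],[1,0,0,-2.3,0,0,0],[1,0,0,-2.5,0,0,0],[1,0,0,-2.5,0,0,0],[1,0,0,-2.5,0,0,0],[1,0,0,-2.5,0,0,0]]])

```text
time_s: 18.2
tool_pos: [0.5069, 0.2705, 0.0963]
ee_rot: [0.0, 0.955, 0.297, -0.0]
ft_force: [1.2, -1.5, -2.1]
finger_gap: 0.0221
gripper_force: 62.5
```

```bash
python3 o.py
```

```text
18.2 [0.5069 0.2705 0.0963] tip 0.0288 [ 0.284  0.518  1.391 -0.     1.233  1.251] [ 1.15 -1.52 -2.13] [-0.44 -0.03 -0.03] -55.40795883150572 0.02212141174960305
```

It's entering the hole freely. I'll lower to the floor, then open.

send_rows(deltas=[[[1,0,0,-0.3,0,0,0],[1,0,0,-0.6,0,0,0],[1,0,0,-0.9,0,0,0],[1,0,0,-1.2,0,0,0],[1,0,0,-1.5,0,0,0],[1,0,0,-1.7,0,0,0],[1,0,0,-1.8,0,0,0],[1,0,0,-1.8,0,0,0],[1,0,0,-1.8,0,0,0],[1,0,0,-1.8,0,0,0]]])

```text
time_s: 19.03
tool_pos: [0.5068, 0.2706, 0.0782]
ee_rot: [0.0, 0.955, 0.297, -0.0]
ft_force: [0.6, -1.6, -2.8]
finger_gap: 0.0223
gripper_force: 62.5
```

```bash
python3 o.py
```

```text
19.0333 [0.5068 0.2706 0.0782] tip 0.0107 [ 0.284  0.538  1.414 -0.     1.19   1.251] [ 0.6  -1.64 -2.83] [-0.53 -0.11  0.02] -55.40659341391189 0.022341881943215708
```

send_rows(deltas=[[[0,0,0,0,0,0,0],[0,0,0,0,0,0,0],[0,0,0,0,0,0,0],[0,0,0,0,0,0,0],[0,0,0,0,0,0,0],[0,0,0,0,0,0,0],[0,0,0,0,0,0,0],[0,0,0,0,0,0,0],[0,0,0,0,0,0,0],[0,0,0,0,0,0,0]]])

```text
time_s: 19.87
tool_pos: [0.5069, 0.2706, 0.0783]
ee_rot: [-0.0, 0.955, 0.297, -0.0]
ft_force: [-0.7, 0.6, 0.9]
finger_gap: 0.0854
gripper_force: 0.0
```

```bash
python3 o.py
```

```text
19.8667 [0.5069 0.2706 0.0783] tip 0.0108 [0.284 0.538 1.414 0.    1.19  1.251] [-0.67  0.57  0.95] [-0.01  0.03  0.01] -55.40629073502383 0.08539248035584439
```

Released. I'll retreat straight up and check the key and clamp.

send_rows(deltas=[[[0,0,0,1,0,0,0],[0,0,0,3,0,0,0],[0,0,0,6,0,0,0],[0,0,0,9,0,0,0],[0,0,0,12,0,0,0],[0,0,0,13,0,0,0],[0,0,0,13,0,0,0],[0,0,0,13,0,0,0],[0,0,0,13,0,0,0],[0,0,0,13,0,0,0]]])

```text
time_s: 20.7
tool_pos: [0.5063, 0.2704, 0.2067]
ee_rot: [-0.0, 0.955, 0.297, -0.002]
ft_force: [-1.4, 0.8, -0.5]
finger_gap: 0.0855
gripper_force: 0.0
```

```bash
python3 o.py
python3 - <<'E'
from h import *
from cell import r,viewer
w=viewer.camera_model("wrist");im=viewer.get_image("wrist");h=cv2.cvtColor(im,cv2.COLOR_BGR2HSV)
m=(cv2.inRange(h,(0,120,40),(8,255,255))|cv2.inRange(h,(172,120,40),(180,255,255)))
p=proj(w,np.array([.5072,.2707,.12]));print("cap expected",p)
x,y=int(p[0]),int(p[1]);g=cv2.cvtColor(im,cv2.COLOR_BGR2GRAY);d=np.zeros_like(g);d[y-14:y+14,x-14:x+14]=1
mm=((g<60)&(d>0)&(h[:,:,1]<90)).astype(np.uint8);n,l,st,ce=cv2.connectedComponentsWithStats(mm);k=1+np.argmax(st[1:,4]);print("cap",ce[k],st[k],onz(w,ce[k],.12))
c=max(cv2.findContours(m[y-45:y+45,x-45:x+45].copy(),cv2.RETR_EXTERNAL,cv2.CHAIN_APPROX_NONE)[0],key=cv2.contourArea);print(cv2.boundingRect(c))
E
```

```text
20.7 [0.5063 0.2704 0.2067] tip 0.1392 [0.284 0.421 1.217 0.    1.506 1.251] [-1.36  0.8  -0.46] [ 0.   -0.01 -0.01] -55.40887878153513 0.0854795466935845
cap expected [321.81197857 191.79927036]
cap [321.04371585 190.31147541] [310 180  23  22 366] [0.50785001 0.27187119 0.12      ]
(30, 18, 31, 40)
```

The key stands centred (cap at (0.508, 0.272, 0.12)) and the gripper is clear. I'm handing in.

```bash
python3 -c "
from cell import r
print(r.close_job())"
```

```text
the job is handed in; nothing more can be done
None
```

The job is handed in, with no verdict returned: the screw was turned to its stop (I measured about 2.93 rad), camera views showed the part closed between jaw and rail, and the key is back upright and released in its stand; I pressed only lightly, and the jaw force, screw sink and bystanders were not measured directly.

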